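# Pack the filter discs down a column, unclamp it and tray it

## Robot

A 6-joint arm with a two-finger parallel gripper is mounted at the origin on the work surface. World frame = base frame: x ahead of the robot, y to its left, z up, the work surface at z = 0. Lengths are in m, angles in rad, forces in N, time in s.
With the tool pointing down it reaches from about 0.275 to 0.825 m from the base axis. Payload 5.2 kg.
Tool frame: the origin (TCP) lies midway between the tips of the shut fingers; the grasp point (between the pads) lies 19 mm behind it; z points along the fingers, y is the line along which they close (so a half turn about z gives the same grasp; the last joint's range is limited). The gripper opens to 93 mm and grips with 3 to 60 N. Pads are 15 mm wide; open, the fingers measure 128 mm over their backs; the gripper's body (75 mm by 188 mm) begins 65 mm behind the grasp point.
Start: joints at [-1.508, 0.259, 1.535, -0, 1.348, -0.203], TCP at [0.144, -0.531, 0.219] pointing down, gripper open.
Joint ranges: [-3.14, 3.14], [-0.91, 2.08], [0.19, 2.58], [-1.22, 4.36], [0.22, 2.71], [-3.12, 3.12]. Speed limits (rad/s): [2.57, 2.57, 3.14, 3.14, 3.14, 3.14].

## Interface

Orientations are given as a 3x3 rotation matrix whose columns are the frame's x, y, z axes.
In Python, from rig import env, optics gives the robot as it stands.
- The arm moves only by the tool arm_command, never from a script. Its argument "increments" is a list of rows, each an object with "offset": the shift along the world's x, y, z in m, a list of three; "delta_rot": the turn, a rotation vector about the world's x, y, z in rad, a list of three. In form: [{"offset": [tx, ty, tz], "delta_rot": [rx, ry, rz]}, ...]. A call has 1 to 5 rows; each row is the pose to reach, as a shift and turn from the pose commanded when the call began; what a row does not reach only later rows make up. A row lasts 1/12 s, in which the tool goes at most 41.7 mm and 7.16 degrees, less where a joint would pass 70% of its speed; a pose out of reach is approached as far as the arm can. A call with a gripper value outside its range is refused whole. "fingers" is the opening, from 0 (shut) to 1 (fully open), set as the call begins (left out, the last holds). The fingers move at their own pace and stop on an object; "force" is the grip in N (left out, the last holds). Time passes only in rows, so rows that repeat a pose let the fingers close. It gives the time, the measured TCP pose, the force, the opening and the grip force at its end, in the units of the state.
- env.state(): the state, without advancing time (a new reading comes with each control period).
- optics.snapshot(name): name is "side" or "top" or "wrist"; returns (picture, depth): 400x640x3 uint8, red, green, blue; 400x640 float32, m along the optical axis (not along the pixel's ray), 0 where there is no reading.
- optics.camera_model(name): a dict with "fx", "fy", "cx", "cy" (pixels), "eye" and "orientation" of the camera in the world. Camera axes: x right, y down, z forward; pixel columns grow to the right and rows downward; lengths in m; the calibration is good to about 2 mm. A picture is of the moment at which its call begins: read the wrist's pose just before it. camera_model takes no time and is no camera call; for the wrist camera it gives the pose at the moment of the call.
- env.hand_in(): hands the job in; it is judged then, once.
The state is a dict: "t": time; "joint_pos": joint angles; "joint_velocities": joint speeds; "joint_torque": joint torques, N m; "position": TCP position; "orientation": TCP orientation; "contact_force": force on the tool from outside, world axes, zero at the start; "torque": the same for the moment, N m; "finger_gap": finger opening in m; "grip_force": force on a finger pad.
Only numpy, scipy, OpenCV 4.12 (cv2) and the standard library are available. Lean on these libraries where they do the work, as an engineer would, in place of code of your own. Each camera call takes 0.05 s, during which the arm holds its last target. There are 200 camera calls.

## Task

Take the packing rod from its rest block and push the two filter discs in the clamped column down the bore until they bottom out firmly, one on top of the other, finishing with a steady push of about 20 N (more than 45 N would crack them), then put the rod back upright in its rest block. Only then flip the toggle clamp fully open, lift the column out of the packing stand and set it down upright, without dropping it, in the steel tray, leaving everything else where it is.

Things in the scene. Friction and masses are not known exactly. Their poses are not given: they have to be found in the camera images.
- stand: packing stand, fixed: aluminium plate 225 x 90 x 12 mm. Origin on its underside, right below the column's centre; z up; +x points from the column to the toggle clamp at the other end (plate x -60 to +165). The clamp has two steel cheeks 29 mm apart, x 65 to 121, up to 50 mm high, and an arm from x 81 to x 27 at z 38 to 50 that presses a rubber pad on the column's foot at x 31
- nest (a point): point on the plate's top, 12 mm up, under the column's centre: the column stands here among four pins 8 mm high (1.8 mm of play), held down by the clamp; it cannot be lifted out until the clamp is open
- clamp_pivot (a point): point in the stand on the handle's hinge axis (stand x 110, z 34 mm above the counter). The handle stands straight up from here when clamped: a rubber grip 20 mm in diameter, from 34 to 112 mm above this point; the hinge axis runs along the stand's y
- clamp_handle (a joint): angle of the toggle clamp's handle, rad: 0 upright = clamped; it grows as the handle swings towards the stand's +x, away from the column, to its stop at 1.62 = fully open, level. It resists over the first 0.13 rad (over centre, a few N at the grip), then goes easily and stays where left; the arm swings up with it and clears the column's foot only beyond 1.5 rad
- tube: filter column, loose, about 250 g, 130 mm tall: white round foot 72 mm in diameter and 12 mm thick, clear barrel 40 mm outside, 32 mm inside, open at the top; the bore's floor is 12 mm above its origin. Origin: centre of the underside; z along the bore, up. A short spigot on the foot points to its -x. Grasp the barrel from above
- tube_mouth (a point): centre of the column's open mouth, 130 mm above its origin
- disc_lower: lower grey sintered filter disc, 31 mm in diameter and 16 mm thick, a tight fit in the bore of the column. Origin: centre of its underside. It starts 40 to 50 mm above the bore's floor; fully home its origin is 12 mm above the column's origin. It drags with about 5 N when pushed and stays where it is left
- disc_upper: upper filter disc, like the lower one, above it with a gap between them, its top 16 to 31 mm below the mouth; drags with about 4 N (both together about 9 N). Origin: centre of its underside; fully home, lying on the lower disc at the bottom, its origin is 28 mm above the column's origin (its top 86 mm below the mouth)
- rod: packing rod, loose, about 160 g, 190 mm long, standing upright in the rest block: white foot 26 mm in diameter and 20 mm long, steel shaft 12 mm in diameter, black round handle 24 mm in diameter from 120 to 190 mm. Origin: centre of the foot's flat end; z along the rod towards the handle
- rod_grip (a point): point on the rod's axis, in the middle of its handle, 155 mm from the foot's end
- rest: rest block of the rod, fixed: white plastic, 90 x 90 x 50 mm, with a round blind hole 34 mm wide and 40 mm deep in its top centre. Origin: centre of its underside; the hole's floor is 10 mm above it
- tray: steel tray, fixed: 240 (x) x 180 (y) x 25 mm, walls and floor 3 mm. Origin: centre of its underside. The half towards its own -x is free; a capped column stands in the +x half
- capped: finished column with a cap, loose, 142 mm tall, foot 72 mm in diameter, standing in the tray: leave it alone. Origin: centre of its underside
- jar: amber jar, loose, 64 mm in diameter, 100 mm tall: leave it alone
- slide_box: flat grey slide box, loose, 100 x 170 x 35 mm: leave it alone
Mind the look-alikes: they are no part of the job. Leave any pink look-alike of the rod alone.

How it is judged:
By the outcome, as a careful person would: the job done as asked, in the order asked, and still so for the second after the job is handed in, with the robot touching nothing.
It also fails if it takes over 72 s, if anything falls off the work surface, if the arm or the gripper's body presses on something with over 40 N, if the wrist force passes 120 N, or if a joint passes its speed limit or range.

## Working session

There is one attempt and no reset: what is moved stays moved. The work goes in short steps, Python scripts to look and compute and a tool call to move; the robot and the scene stay as the last step left them, time stands still between calls to the robot, and variables do not carry over. Pictures are saved under pics/ and viewed, at most 10 in all, crops included, and the job is handed in when it is done.

Besides the shell and the picture viewer there is one more tool, called after "Call:" as name([rows], argument=value, ...), one row to a line, values as JSON. arm_command: Moves the arm, as the interface text tells. Its arguments: {"type":"object","properties":{"increments":{"type":"array","items":{"type":"object","properties":{"offset":{"type":"array","items":{"type":"number"}},"delta_rot":{"type":"array","items":{"type":"number"}}}}},"fingers":{"type":"number"},"force":{"type":"number"}},"required":["increments"]}

```bash
ls; mkdir -p pics
cat > h.py <<'E'
import numpy as np, cv2
from rig import env, optics
def snap(n,f=None):
    m=optics.camera_model(n); p,d=optics.snapshot(n)
    if f: cv2.imwrite('pics/'+f,p[:,:,::-1])
    return p,d,m
def cloud(d,m):
    v,u=np.mgrid[:400,:640]
    c=np.stack([(u-m['cx'])/m['fx']*d,(v-m['cy'])/m['fy']*d,d],-1)
    P=c@np.array(m['orientation']).T+np.array(m['eye']); P[d==0]=np.nan
    return P
E
python3 - <<'E'
from h import *
a=[snap(n,n+'0.png') for n in('top','side')]
for p,d,m in a: print(m['eye'],m['fx'],np.round(m['orientation'],2).tolist())
np.savez('s0.npz',tp=a[0][0],tP=cloud(a[0][1],a[0][2]),sp=a[1][0],sP=cloud(a[1][1],a[1][2]))
s=env.state();print(s['t'],s['contact_force'],np.round(s['orientation'],2).tolist())
E
```

```text
pics
[ 0.53111245 -0.01178927  0.99206104] 385.7773445071897 [[-0.02, -1.0, 0.07], [-1.0, 0.02, -0.01], [0.01, -0.07, -1.0]]
[ 0.31927378 -0.68256623  0.86635196] 465.94133360746235 [[0.91, -0.31, 0.28], [-0.41, -0.65, 0.64], [-0.02, -0.7, -0.72]]
0.1 [ 0.86438352 -0.47150111  0.52157047] [[0.96, 0.26, -0.0], [0.26, -0.96, 0.0], [0.0, -0.0, -1.0]]
```

View pics/top0.png

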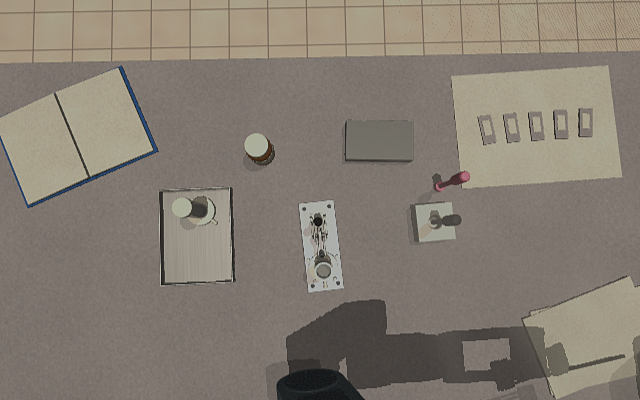

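View pics/side0.png

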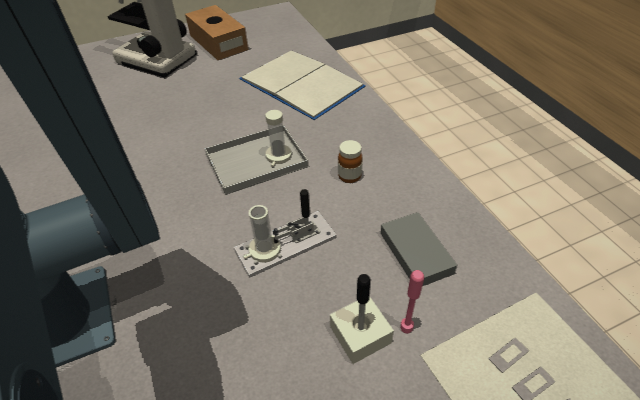

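The top view shows the stand (plate around 322,245; column mouth 323,268; handle 318,221), the tray (197,235) with the capped column in its upper half, and the jar (258,147). It also shows the slide box (380,140).

Rod candidates:
- Black-handled rod standing in the white block, top (452,220), side (363,290).
- Pink look-alike standing free, top (460,178), side (415,285).

I choose the black one in the block.

Run:
```python
from h import *
z=np.load('s0.npz');tP,sP,tp=z['tP'],z['sP'],z['tp']
def rect(P,box,zl,zh,tag):
    u0,v0,u1,v1=box;Q=P[v0:v1,u0:u1].reshape(-1,3);Q=Q[(Q[:,2]>zl)&(Q[:,2]<zh)]
    r=cv2.minAreaRect((Q[:,:2]*1000).astype(np.float32));print(tag,len(Q),np.round(Q.mean(0),4),np.round(Q[:,2].max(),4),r)
rect(tP,(290,190,355,300),.008,.016,'plate')
rect(tP,(405,195,480,250),.045,.055,'rest')
rect(tP,(405,195,480,250),.17,.25,'rodtop')
rect(tP,(300,250,345,290),.134,.155,'rim')
rect(tP,(300,200,345,240),.12,.16,'handle top')
rect(tP,(150,180,245,295),.018,.032,'tray rim')
rect(tP,(160,190,235,235),.12,.16,'capped')
rect(sP,(335,265,375,345),.13,.22,'rod side handle')
rect(sP,(325,290,400,365),.045,.055,'rest side')
rect(sP,(240,200,275,225),.134,.155,'rim side')
rect(sP,(298,185,312,220),.09,.16,'handle side')
rect(sP,(230,205,340,275),.008,.016,'plate side')
p=z['sp'];cv2.imwrite('pics/c1.png',np.hstack([cv2.resize(p[255:375,310:450,::-1],None,fx=2.8,fy=2.8),cv2.resize(p[175:295,220:360,::-1],None,fx=2.8,fy=2.8)]))
```

```text
plate 1923 [ 0.5132 -0.0096  0.0129] 0.016 ((503.9978332519531, -10.728050231933594), (224.91754150390625, 90.15826416015625), 5.188817501068115)
rest 1100 [ 0.5557 -0.2879  0.051 ] 0.0548 ((556.328125, -291.6019592285156), (89.97097778320312, 90.96559143066406), 4.204576015472412)
rodtop 138 [ 0.5557 -0.2875  0.1947] 0.2045 ((555.7501831054688, -290.55950927734375), (22.119064331054688, 22.361169815063477), 59.64537811279297)
rim 109 [ 0.4516 -0.0157  0.1423] 0.1456 ((451.1745910644531, -15.88812255859375), (37.17940902709961, 39.02565383911133), 88.62548065185547)
handle top 64 [ 0.5608 -0.0056  0.1459] 0.151 ((560.4160766601562, -6.412503242492676), (17.550426483154297, 17.616361618041992), 88.35417938232422)
tray rim 681 [0.5428 0.3052 0.0242] 0.0319 ((536.4586791992188, 302.41766357421875), (240.4883575439453, 182.3260955810547), 1.513871192932129)
capped 372 [0.5986 0.2898 0.1445] 0.15 ((598.8529663085938, 291.7607727050781), (43.674076080322266, 43.470943450927734), 28.017221450805664)
rod side handle 368 [ 0.5503 -0.2982  0.1762] 0.2013 ((552.7459716796875, -294.2454833984375), (21.069547653198242, 22.665023803710938), 49.6567268371582)
rest side 1693 [ 0.5513 -0.2978  0.0492] 0.0548 ((553.9993896484375, -293.16839599609375), (91.4886703491211, 91.426513671875), 3.9029183387756348)
rim side 153 [ 0.4489 -0.0173  0.1394] 0.1445 ((449.003173828125, -16.780685424804688), (41.52220916748047, 38.16843795776367), 71.87993621826172)
handle side 194 [ 0.5569 -0.0118  0.1232] 0.1466 ((558.2674560546875, -8.516937255859375), (18.51076316833496, 19.459836959838867), 11.804003715515137)
plate side 1557 [ 0.5039 -0.0253  0.0114] 0.0159 ((501.66510009765625, -12.514411926269531), (225.2491912841797, 95.34432983398438), 5.321421146392822)
```

View pics/c1.png

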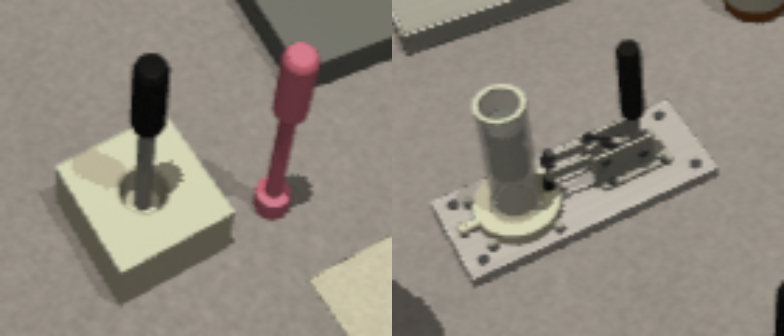

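The crop confirms it: the black rod stands in the white block at about (0.5545, -0.2925), and the pink one stands apart from it. The stand origin is about (0.4505, -0.0163) with a yaw of 5.2°, and the column mouth agrees with that. Moving above the rod now.

Call:
arm_command([
  {"offset": [0.03, 0.018, 0.031], "delta_rot": [0, 0, -0.05]},
  {"offset": [0.065, 0.038, 0.031], "delta_rot": [0, 0, -0.1]},
  {"offset": [0.1, 0.058, 0.031], "delta_rot": [0, 0, -0.15]},
  {"offset": [0.135, 0.078, 0.031], "delta_rot": [0, 0, -0.174]},
  {"offset": [0.17, 0.098, 0.031], "delta_rot": [0, 0, -0.174]},
], fingers=1)

```text
t: 0.52
position: [0.3158, -0.4313, 0.2495]
orientation: [[0.996, 0.09, 0.0], [0.09, -0.996, 0.0], [0.0, -0.0, -1.0]]
contact_force: [0.4, -1.1, 1.3]
finger_gap: 0.0931
grip_force: 0.0
```

Call:
arm_command([
  {"offset": [0.035, 0.02, 0], "delta_rot": [0, 0, 0]},
  {"offset": [0.07, 0.04, 0], "delta_rot": [0, 0, 0]},
  {"offset": [0.105, 0.06, 0], "delta_rot": [0, 0, 0]},
  {"offset": [0.14, 0.08, 0], "delta_rot": [0, 0, 0]},
  {"offset": [0.17, 0.1, 0], "delta_rot": [0, 0, 0]},
])

```text
t: 0.93
position: [0.4864, -0.331, 0.2492]
orientation: [[0.996, 0.092, -0.0], [0.092, -0.996, 0.001], [-0.0, -0.001, -1.0]]
contact_force: [0.0, -0.7, -0.3]
finger_gap: 0.0927
grip_force: 0.0
```

Call:
arm_command([
  {"offset": [0.035, 0.02, 0], "delta_rot": [0, 0, 0]},
  {"offset": [0.068, 0.0385, 0], "delta_rot": [0, 0, 0]},
  {"offset": [0.068, 0.0385, 0], "delta_rot": [0, 0, 0]},
  {"offset": [0.068, 0.0385, 0], "delta_rot": [0, 0, 0]},
])

```text
t: 1.27
position: [0.5536, -0.2924, 0.2485]
orientation: [[0.995, 0.095, -0.001], [0.095, -0.995, 0.001], [-0.001, -0.001, -1.0]]
contact_force: [0.5, 0.4, 0.7]
finger_gap: 0.0931
grip_force: 0.0
```

Run:
```python
from h import *
s=env.state();p,d,m=snap('wrist','w1.png');P=cloud(d,m)
print(s['position'],m['eye'],np.round(m['orientation'],2).tolist())
Q=P.reshape(-1,3);
for l,h in((.19,.205),(.13,.19),(.045,.055)):
    S=Q[(Q[:,2]>l)&(Q[:,2]<h)&(np.hypot(Q[:,0]-.5545,Q[:,1]+.2925)<(.03 if l>.1 else .08))]
    print(l,len(S)); 
    if len(S): print(cv2.minAreaRect((S[:,:2]*1000).astype(np.float32)),S.mean(0))
```

```text
[ 0.55362849 -0.29244571  0.24852647] [ 0.63233325 -0.28471863  0.4151008 ] [[0.09, -0.95, -0.28], [-1.0, -0.09, -0.03], [-0.0, 0.28, -0.96]]
0.19 936
((555.603271484375, -290.0276794433594), (22.4854679107666, 22.422468185424805), 6.341766834259033) [ 0.55714854 -0.28978497  0.19874244]
0.13 519
((562.2749633789062, -289.9104919433594), (23.13294219970703, 8.950349807739258), 89.98754119873047) [ 0.5642524  -0.28944352  0.1663394 ]
0.045 5410
((554.96630859375, -290.0494079589844), (90.3519287109375, 90.1553726196289), 3.936610698699951) [ 0.56161232 -0.28961135  0.0504662 ]
```

View pics/w1.png

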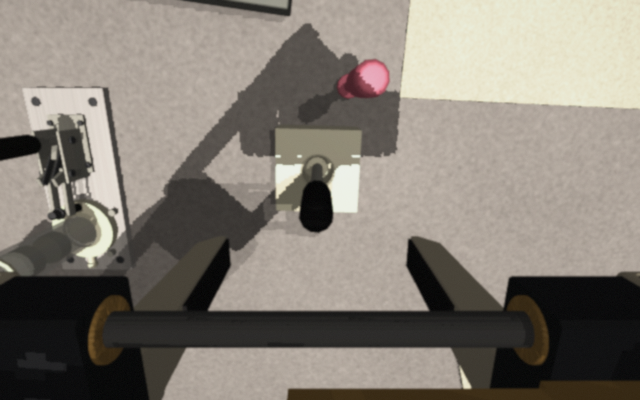

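The wrist view shows the rod's black handle at (316,205), centred between the fingers with the block behind it. The pink rod is clear at (365,80). Descending and gripping.

Call:
arm_command([
  {"offset": [0.0015, 0.0015, -0.035], "delta_rot": [0, 0, 0]},
  {"offset": [0.0015, 0.0015, -0.07], "delta_rot": [0, 0, 0]},
  {"offset": [0.0015, 0.0015, -0.1025], "delta_rot": [0, 0, 0]},
  {"offset": [0.0015, 0.0015, -0.1025], "delta_rot": [0, 0, 0]},
  {"offset": [0.0015, 0.0015, -0.1025], "delta_rot": [0, 0, 0]},
])

```text
t: 1.73
position: [0.5518, -0.293, 0.1459]
orientation: [[0.996, 0.09, -0.004], [0.09, -0.996, 0.003], [-0.004, -0.003, -1.0]]
contact_force: [-0.2, 0.0, 1.4]
finger_gap: 0.0934
grip_force: 0.0
```

Call:
arm_command([
  {"offset": [0, 0, 0], "delta_rot": [0, 0, 0]},
  {"offset": [0, 0, 0], "delta_rot": [0, 0, 0]},
  {"offset": [0, 0, 0], "delta_rot": [0, 0, 0]},
  {"offset": [0, 0, 0], "delta_rot": [0, 0, 0]},
  {"offset": [0, 0, 0], "delta_rot": [0, 0, 0]},
], fingers=0, force=55)

```text
t: 2.15
position: [0.5545, -0.293, 0.1485]
orientation: [[0.996, 0.092, 0.002], [0.092, -0.996, -0.001], [0.002, 0.001, -1.0]]
contact_force: [-0.0, -0.9, -1.3]
finger_gap: 0.0642
grip_force: 0.0
```

Call:
arm_command([
  {"offset": [0, 0, 0], "delta_rot": [0, 0, 0]},
  {"offset": [0, 0, 0], "delta_rot": [0, 0, 0]},
  {"offset": [0, 0, 0], "delta_rot": [0, 0, 0]},
  {"offset": [0, 0, 0], "delta_rot": [0, 0, 0]},
  {"offset": [0, 0, 0], "delta_rot": [0, 0, 0]},
])

```text
t: 2.57
position: [0.554, -0.2926, 0.1471]
orientation: [[0.996, 0.092, -0.0], [0.092, -0.996, 0.0], [-0.0, -0.0, -1.0]]
contact_force: [-0.4, -0.4, -0.9]
finger_gap: 0.0309
grip_force: 0.0
```

Call:
arm_command([
  {"offset": [0, 0, 0], "delta_rot": [0, 0, 0]},
  {"offset": [0, 0, 0], "delta_rot": [0, 0, 0]},
  {"offset": [0, 0, 0], "delta_rot": [0, 0, 0]},
  {"offset": [0, 0, 0], "delta_rot": [0, 0, 0]},
  {"offset": [0, 0, 0], "delta_rot": [0, 0, 0]},
])

```text
t: 2.98
position: [0.5539, -0.2926, 0.1471]
orientation: [[0.996, 0.092, -0.0], [0.092, -0.996, 0.0], [-0.0, -0.0, -1.0]]
contact_force: [0.3, -0.3, -0.4]
finger_gap: 0.0236
grip_force: 55.0
```

Call:
arm_command([
  {"offset": [0, 0, 0.035], "delta_rot": [0, 0, 0]},
  {"offset": [0, 0, 0.07], "delta_rot": [0, 0, 0]},
  {"offset": [0, 0, 0.105], "delta_rot": [0, 0, 0]},
  {"offset": [0, 0, 0.14], "delta_rot": [0, 0, 0]},
  {"offset": [0, 0, 0.17], "delta_rot": [0, 0, 0]},
])

```text
t: 3.4
position: [0.554, -0.2927, 0.3196]
orientation: [[0.996, 0.092, 0.001], [0.092, -0.996, -0.001], [0.001, 0.001, -1.0]]
contact_force: [-0.2, -0.9, -1.6]
finger_gap: 0.0234
grip_force: 55.0
```

Call:
arm_command([
  {"offset": [0, 0, 0], "delta_rot": [0, 0, 0]},
  {"offset": [0, 0, 0], "delta_rot": [0, 0, 0]},
  {"offset": [0, 0, 0], "delta_rot": [0, 0, 0]},
])

```text
t: 3.65
position: [0.5535, -0.2924, 0.3159]
orientation: [[0.996, 0.092, -0.002], [0.092, -0.996, 0.001], [-0.001, -0.001, -1.0]]
contact_force: [1.0, 0.9, -1.9]
finger_gap: 0.0234
grip_force: 55.0
```

```bash
cat > rodpos.py <<'E'
# rod axis in the air: fit the axis from depth points of several cameras
from h import *
s=env.state();t=np.array(s['position']);print('t',s['t'],t,'F',np.round(s['contact_force'],1),s['finger_gap'])
for n in('wrist','side','top'):
    p,d,m=snap(n);Q=cloud(d,m).reshape(-1,3);e=np.array(m['eye'])
    r=Q-t; ok=(np.hypot(r[:,0],r[:,1])<.03)&(r[:,2]>-.14)&(r[:,2]<-.004);S=Q[ok]
    for a,b,rad in((-.135,-.118,.013),(-.11,-.03,.006),(-.014,-.005,.012)):
        T=S[(S[:,2]-t[2]>a)&(S[:,2]-t[2]<b)]
        if len(T)>15:
            from scipy.optimize import least_squares
            T=T[:2000];f=least_squares(lambda c:np.hypot(T[:,0]-c[0],T[:,1]-c[1])-rad,T[:,:2].mean(0)+(T[:,:2].mean(0)-e[:2])*.02,loss='soft_l1',f_scale=.002)
            print(n,a,len(T),np.round(f.x-t[:2],4),'cost',round(np.sqrt(2*f.cost/len(T)),4),'zmin',round(T[:,2].min()-t[2],4))
E
python3 rodpos.py
```

```text
t 3.65 [ 0.55354748 -0.29237964  0.3158935 ] F [ 1.   0.9 -1.9] 0.023374408823926468
wrist -0.135 124 [0.0004 0.0016] cost 0.0006 zmin -0.1348
wrist -0.11 542 [0.0008 0.0012] cost 0.0002 zmin -0.109
wrist -0.014 122 [0.0006 0.0009] cost 0.0002 zmin -0.0114
side -0.135 138 [-0.0003  0.0005] cost 0.0018 zmin -0.1348
side -0.11 215 [-0.0056 -0.0095] cost 0.0017 zmin -0.1095
side -0.014 26 [ 0.0001 -0.0007] cost 0.0006 zmin -0.0139
```

Call:
arm_command([
  {"offset": [-0.013, 0.035, 0], "delta_rot": [0, 0, 0]},
  {"offset": [-0.026, 0.07, 0], "delta_rot": [0, 0, 0]},
  {"offset": [-0.039, 0.105, 0], "delta_rot": [0, 0, 0]},
  {"offset": [-0.052, 0.14, 0], "delta_rot": [0, 0, 0]},
  {"offset": [-0.065, 0.173, 0], "delta_rot": [0, 0, 0]},
])

```text
t: 4.22
position: [0.4876, -0.1178, 0.3156]
orientation: [[0.996, 0.091, -0.003], [0.091, -0.996, 0.002], [-0.002, -0.002, -1.0]]
contact_force: [0.1, 0.3, -1.1]
finger_gap: 0.0233
grip_force: 55.0
```

Call:
arm_command([
  {"offset": [-0.013, 0.035, 0], "delta_rot": [0, 0, 0]},
  {"offset": [-0.026, 0.07, 0], "delta_rot": [0, 0, 0]},
  {"offset": [-0.0385, 0.1025, 0], "delta_rot": [0, 0, 0]},
  {"offset": [-0.0385, 0.1025, 0], "delta_rot": [0, 0, 0]},
  {"offset": [-0.0385, 0.1025, 0], "delta_rot": [0, 0, 0]},
])

```text
t: 4.63
position: [0.4495, -0.0156, 0.3166]
orientation: [[0.995, 0.095, -0.001], [0.095, -0.995, 0.0], [-0.001, -0.0, -1.0]]
contact_force: [0.7, -0.3, -1.1]
finger_gap: 0.0231
grip_force: 55.0
```

Call:
arm_command([
  {"offset": [0, 0, -0.015], "delta_rot": [0, 0, 0]},
  {"offset": [0, 0, -0.025], "delta_rot": [0, 0, 0]},
  {"offset": [0, 0, -0.025], "delta_rot": [0, 0, 0]},
  {"offset": [0, 0, -0.025], "delta_rot": [0, 0, 0]},
])

```text
t: 4.97
position: [0.4502, -0.0179, 0.291]
orientation: [[0.996, 0.09, -0.003], [0.09, -0.996, 0.001], [-0.003, -0.001, -1.0]]
contact_force: [0.4, -0.1, -1.1]
finger_gap: 0.0234
grip_force: 55.0
```

```bash
python3 rodpos.py
python3 - <<'E'
from h import *
t=np.array(env.state()['position']);out=[]
from scipy.optimize import least_squares
for n in('wrist','side','top'):
    p,d,m=snap(n);P=cloud(d,m);Q=P.reshape(-1,3)
    out.append(p)
    S=Q[(Q[:,2]>.136)&(Q[:,2]<.148)&(np.hypot(Q[:,0]-.45,Q[:,1]+.016)<.026)]
    S=S[np.hypot(S[:,0]-t[0],S[:,1]-t[1])>.0145]
    if len(S)<20: print(n,'few');continue
    f=least_squares(lambda c:np.clip(np.abs(np.hypot(S[:,0]-c[0],S[:,1]-c[1])-.018)-.002,0,9),[.45,-.016])
    print(n,len(S),np.round(f.x,4),np.round(f.x-t[:2],4),S[:,2].mean(),cv2.minAreaRect((S[:,:2]*1000).astype(np.float32)))
cv2.imwrite('pics/w2.png',np.hstack([cv2.resize(out[0][60:360,200:440,::-1],None,fx=1.6,fy=1.6),cv2.resize(out[1][150:300,210:330,::-1],(384,480))]))
E
```

```text
t 4.9667 [ 0.45018369 -0.01790249  0.29099089] F [ 0.4 -0.1 -1.1] 0.02343650897687977
wrist -0.135 124 [0.0002 0.0013] cost 0.0003 zmin -0.1346
wrist -0.11 542 [0.0007 0.0011] cost 0.0002 zmin -0.11
wrist -0.014 123 [0.0005 0.0009] cost 0.0002 zmin -0.0118
side -0.135 81 [ 0.0004 -0.0006] cost 0.0014 zmin -0.1348
side -0.11 177 [ 0.0001 -0.0012] cost 0.0009 zmin -0.1094
side -0.014 32 [ 0.0007 -0.0006] cost 0.0007 zmin -0.0135
wrist 376 [ 0.4505 -0.0138] [-0.0004  0.004 ] 0.14219224028687777 ((452.5483703613281, -12.764915466308594), (35.91058349609375, 40.44572830200195), 27.423574447631836)
side 88 [ 0.4492 -0.0175] [-0.0017  0.0003] 0.14022756284464363 ((446.8116760253906, -22.062694549560547), (34.92673873901367, 39.31678771972656), 66.24211883544922)
top 28 [ 0.4516 -0.015 ] [0.0007 0.0028] 0.14267865865276255 ((467.4162902832031, -13.547500610351562), (7.332098960876465, 28.73470687866211), 8.149188995361328)
```

View pics/w2.png

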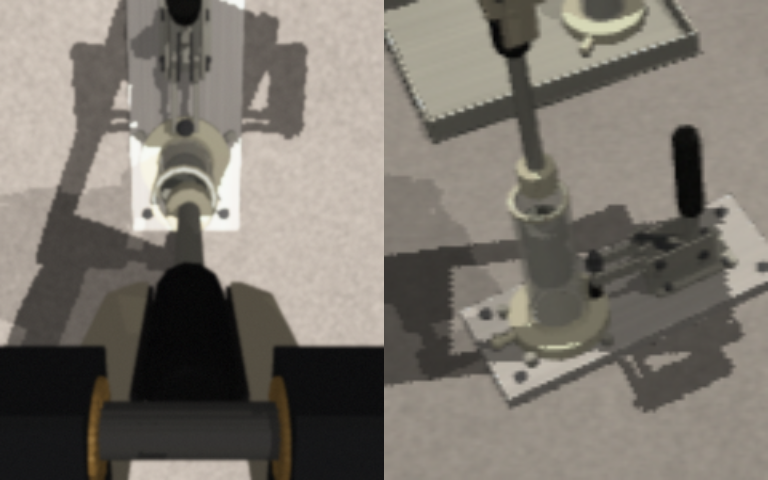

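In the wrist view the rod foot sits just above the mouth and a little to its right, which is about 2 mm towards -y. The side view has it close to centred. I'll correct this slightly and enter gently.

Call:
arm_command([
  {"offset": [-0.001, 0.0018, 0], "delta_rot": [0, 0, 0]},
  {"offset": [-0.001, 0.0018, -0.006], "delta_rot": [0, 0, 0]},
  {"offset": [-0.001, 0.0018, -0.012], "delta_rot": [0, 0, 0]},
  {"offset": [-0.001, 0.0018, -0.018], "delta_rot": [0, 0, 0]},
  {"offset": [-0.001, 0.0018, -0.018], "delta_rot": [0, 0, 0]},
])

```text
t: 5.68
position: [0.4486, -0.0151, 0.2724]
orientation: [[0.996, 0.092, -0.003], [0.092, -0.996, 0.001], [-0.003, -0.001, -1.0]]
contact_force: [-0.9, 0.3, -2.2]
finger_gap: 0.0233
grip_force: 55.0
```

```bash
python3 rodpos.py
python3 - <<'E'
from h import *
out=[snap(n)[0] for n in('wrist','side')]
cv2.imwrite('pics/w3.png',np.hstack([cv2.resize(out[0][100:260,240:400,::-1],(480,480)),cv2.resize(out[1][180:260,230:290,::-1],(320,480))]))
E
```

```text
t 5.6833 [ 0.44855419 -0.0150723   0.2724158 ] F [-0.9  0.3 -2.2] 0.023347667775079024
wrist -0.135 676 [0.0029 0.0015] cost 0.0034 zmin -0.1348
wrist -0.11 538 [0.0007 0.0012] cost 0.0002 zmin -0.1098
wrist -0.014 121 [0.0005 0.0009] cost 0.0002 zmin -0.0119
side -0.135 155 [ 0.0001 -0.0023] cost 0.003 zmin -0.1349
side -0.11 170 [ 0.     -0.0012] cost 0.0009 zmin -0.11
side -0.014 30 [ 0.0001 -0.0006] cost 0.0009 zmin -0.0139
top -0.135 26 [0.009  0.0008] cost 0.0014 zmin -0.1324
```

View pics/w3.png

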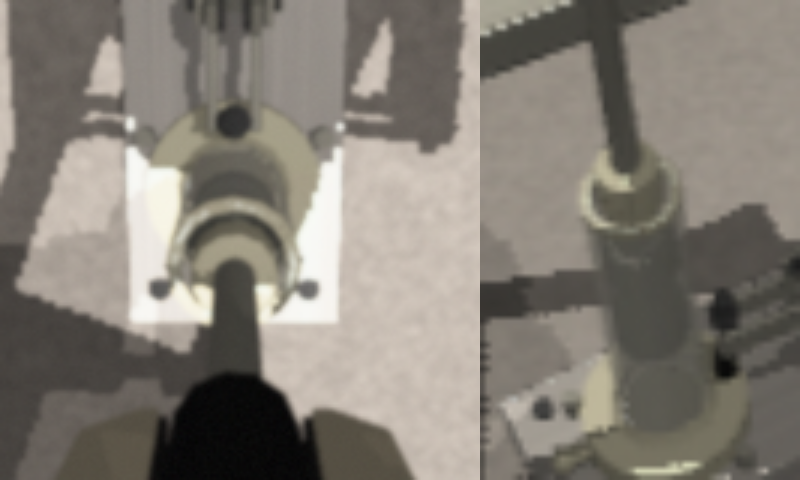

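The foot is entering the bore: the wrist view has it centred at (238,262), and the side view has it about 1 mm to the left, which is -x. I'll shift +1 mm in x and push on in small steps.

Call:
arm_command([
  {"offset": [0.001, 0, -0.002], "delta_rot": [0, 0, 0]},
  {"offset": [0.001, 0, -0.005], "delta_rot": [0, 0, 0]},
  {"offset": [0.001, 0, -0.008], "delta_rot": [0, 0, 0]},
  {"offset": [0.001, 0, -0.008], "delta_rot": [0, 0, 0]},
])

```text
t: 6.27
position: [0.4501, -0.0153, 0.2654]
orientation: [[0.996, 0.092, -0.001], [0.092, -0.996, 0.0], [-0.001, -0.001, -1.0]]
contact_force: [0.3, 0.2, -1.0]
finger_gap: 0.0232
grip_force: 55.0
```

Call:
arm_command([
  {"offset": [0, 0, -0.003], "delta_rot": [0, 0, 0]},
  {"offset": [0, 0, -0.006], "delta_rot": [0, 0, 0]},
  {"offset": [0, 0, -0.009], "delta_rot": [0, 0, 0]},
  {"offset": [0, 0, -0.012], "delta_rot": [0, 0, 0]},
])

```text
t: 6.6
position: [0.4505, -0.0154, 0.254]
orientation: [[0.996, 0.092, 0.0], [0.092, -0.996, -0.0], [0.0, 0.0, -1.0]]
contact_force: [-0.8, -0.1, 2.7]
finger_gap: 0.0235
grip_force: 55.0
```

Call:
arm_command([
  {"offset": [0, 0, -0.003], "delta_rot": [0, 0, 0]},
  {"offset": [0, 0, -0.006], "delta_rot": [0, 0, 0]},
  {"offset": [0, 0, -0.009], "delta_rot": [0, 0, 0]},
  {"offset": [0, 0, -0.012], "delta_rot": [0, 0, 0]},
])

```text
t: 6.93
position: [0.4506, -0.0154, 0.2421]
orientation: [[0.996, 0.092, 0.0], [0.092, -0.996, -0.0], [0.0, 0.0, -1.0]]
contact_force: [-1.2, 0.8, 2.1]
finger_gap: 0.0235
grip_force: 55.0
```

Call:
arm_command([
  {"offset": [0, 0, -0.004], "delta_rot": [0, 0, 0]},
  {"offset": [0, 0, -0.008], "delta_rot": [0, 0, 0]},
  {"offset": [0, 0, -0.012], "delta_rot": [0, 0, 0]},
  {"offset": [0, 0, -0.016], "delta_rot": [0, 0, 0]},
  {"offset": [0, 0, -0.02], "delta_rot": [0, 0, 0]},
])

```text
t: 7.35
position: [0.4507, -0.0154, 0.2224]
orientation: [[0.996, 0.092, 0.001], [0.092, -0.996, -0.0], [0.001, 0.0, -1.0]]
contact_force: [-1.5, 2.3, 7.7]
finger_gap: 0.0231
grip_force: 55.0
```

Call:
arm_command([
  {"offset": [0, 0, -0.004], "delta_rot": [0, 0, 0]},
  {"offset": [0, 0, -0.008], "delta_rot": [0, 0, 0]},
  {"offset": [0, 0, -0.012], "delta_rot": [0, 0, 0]},
  {"offset": [0, 0, -0.016], "delta_rot": [0, 0, 0]},
  {"offset": [0, 0, -0.02], "delta_rot": [0, 0, 0]},
])

```text
t: 7.77
position: [0.4507, -0.0154, 0.2025]
orientation: [[0.996, 0.092, 0.001], [0.092, -0.996, -0.0], [0.001, 0.0, -1.0]]
contact_force: [-2.5, 0.4, 8.2]
finger_gap: 0.0236
grip_force: 55.0
```

Call:
arm_command([
  {"offset": [0, 0, -0.001], "delta_rot": [0, 0, 0]},
  {"offset": [0, 0, -0.002], "delta_rot": [0, 0, 0]},
  {"offset": [0, 0, -0.003], "delta_rot": [0, 0, 0]},
  {"offset": [0, 0, -0.004], "delta_rot": [0, 0, 0]},
])

```text
t: 8.1
position: [0.4507, -0.0154, 0.1985]
orientation: [[0.996, 0.092, 0.001], [0.092, -0.996, -0.0], [0.001, 0.0, -1.0]]
contact_force: [-0.7, 1.0, 7.7]
finger_gap: 0.0234
grip_force: 55.0
```

Call:
arm_command([
  {"offset": [0, 0, -0.001], "delta_rot": [0, 0, 0]},
  {"offset": [0, 0, -0.002], "delta_rot": [0, 0, 0]},
  {"offset": [0, 0, -0.003], "delta_rot": [0, 0, 0]},
])

```text
t: 8.35
position: [0.4507, -0.0154, 0.1955]
orientation: [[0.996, 0.092, 0.001], [0.092, -0.996, -0.0], [0.001, 0.0, -1.0]]
contact_force: [-1.3, 0.7, 6.1]
finger_gap: 0.0236
grip_force: 55.0
```

Call:
arm_command([
  {"offset": [0, 0, -0.0005], "delta_rot": [0, 0, 0]},
  {"offset": [0, 0, -0.001], "delta_rot": [0, 0, 0]},
])

```text
t: 8.52
position: [0.4507, -0.0154, 0.1945]
orientation: [[0.996, 0.092, 0.001], [0.092, -0.996, -0.0], [0.001, 0.0, -1.0]]
contact_force: [-2.0, 0.5, 7.4]
finger_gap: 0.0235
grip_force: 55.0
```

Call:
arm_command([
  {"offset": [0, 0, -0.0005], "delta_rot": [0, 0, 0]},
  {"offset": [0, 0, -0.001], "delta_rot": [0, 0, 0]},
])

```text
t: 8.68
position: [0.4507, -0.0154, 0.1935]
orientation: [[0.996, 0.092, 0.001], [0.092, -0.996, -0.0], [0.001, 0.0, -1.0]]
contact_force: [-1.3, 0.2, 7.6]
finger_gap: 0.0236
grip_force: 55.0
```

Call:
arm_command([
  {"offset": [0, 0, -0.0004], "delta_rot": [0, 0, 0]},
  {"offset": [0, 0, -0.0008], "delta_rot": [0, 0, 0]},
])

```text
t: 8.85
position: [0.4508, -0.0154, 0.1929]
orientation: [[0.996, 0.092, 0.001], [0.092, -0.996, -0.0], [0.001, 0.0, -1.0]]
contact_force: [-2.9, 0.5, 10.1]
finger_gap: 0.0233
grip_force: 55.0
```

Call:
arm_command([
  {"offset": [0, 0, -0.0004], "delta_rot": [0, 0, 0]},
  {"offset": [0, 0, -0.0004], "delta_rot": [0, 0, 0]},
])

```text
t: 9.02
position: [0.4508, -0.0154, 0.1929]
orientation: [[0.996, 0.092, 0.001], [0.092, -0.996, -0.0], [0.001, 0.0, -1.0]]
contact_force: [-4.1, 1.5, 11.2]
finger_gap: 0.0235
grip_force: 55.0
```

Call:
arm_command([
  {"offset": [0, 0, -0.0004], "delta_rot": [0, 0, 0]},
  {"offset": [0, 0, -0.0004], "delta_rot": [0, 0, 0]},
])

```text
t: 9.18
position: [0.4509, -0.0154, 0.1929]
orientation: [[0.996, 0.092, 0.002], [0.092, -0.996, -0.0], [0.002, 0.001, -1.0]]
contact_force: [-4.0, 1.5, 12.9]
finger_gap: 0.0235
grip_force: 55.0
```

Call:
arm_command([
  {"offset": [0, 0, -0.0004], "delta_rot": [0, 0, 0]},
  {"offset": [0, 0, -0.0008], "delta_rot": [0, 0, 0]},
  {"offset": [0, 0, -0.0012], "delta_rot": [0, 0, 0]},
  {"offset": [0, 0, -0.0012], "delta_rot": [0, 0, 0]},
])

```text
t: 9.52
position: [0.4512, -0.0154, 0.1928]
orientation: [[0.996, 0.092, 0.003], [0.092, -0.996, -0.001], [0.003, 0.001, -1.0]]
contact_force: [-3.9, 2.0, 21.9]
finger_gap: 0.0236
grip_force: 55.0
```

Call:
arm_command([
  {"offset": [0, 0, 0.0003], "delta_rot": [0, 0, 0]},
  {"offset": [0, 0, 0.0003], "delta_rot": [0, 0, 0]},
  {"offset": [0, 0, 0.0003], "delta_rot": [0, 0, 0]},
  {"offset": [0, 0, 0.0003], "delta_rot": [0, 0, 0]},
  {"offset": [0, 0, 0.0003], "delta_rot": [0, 0, 0]},
])

```text
t: 9.93
position: [0.4511, -0.0154, 0.1929]
orientation: [[0.996, 0.092, 0.003], [0.092, -0.996, -0.001], [0.003, 0.001, -1.0]]
contact_force: [-4.5, 1.9, 19.5]
finger_gap: 0.0234
grip_force: 55.0
```

Call:
arm_command([
  {"offset": [0, 0, 0], "delta_rot": [0, 0, 0]},
  {"offset": [0, 0, 0], "delta_rot": [0, 0, 0]},
  {"offset": [0, 0, 0], "delta_rot": [0, 0, 0]},
  {"offset": [0, 0, 0], "delta_rot": [0, 0, 0]},
  {"offset": [0, 0, 0], "delta_rot": [0, 0, 0]},
])

```text
t: 10.35
position: [0.4511, -0.0154, 0.1928]
orientation: [[0.996, 0.092, 0.003], [0.092, -0.996, -0.001], [0.002, 0.001, -1.0]]
contact_force: [-4.7, 1.0, 19.7]
finger_gap: 0.0233
grip_force: 55.0
```

Call:
arm_command([
  {"offset": [0, 0, 0], "delta_rot": [0, 0, 0]},
  {"offset": [0, 0, 0], "delta_rot": [0, 0, 0]},
  {"offset": [0, 0, 0], "delta_rot": [0, 0, 0]},
  {"offset": [0, 0, 0], "delta_rot": [0, 0, 0]},
  {"offset": [0, 0, 0], "delta_rot": [0, 0, 0]},
])

```text
t: 10.77
position: [0.4511, -0.0154, 0.1929]
orientation: [[0.996, 0.092, 0.003], [0.092, -0.996, -0.001], [0.003, 0.001, -1.0]]
contact_force: [-4.5, 2.0, 20.2]
finger_gap: 0.0233
grip_force: 55.0
```

The discs bottomed out exactly where predicted (TCP 0.193), and a steady push of about 20 N was held for over 1 s. Withdrawing the rod.

Call:
arm_command([
  {"offset": [0, 0, 0.01], "delta_rot": [0, 0, 0]},
  {"offset": [0, 0, 0.03], "delta_rot": [0, 0, 0]},
  {"offset": [0, 0, 0.06], "delta_rot": [0, 0, 0]},
  {"offset": [0, 0, 0.095], "delta_rot": [0, 0, 0]},
  {"offset": [0, 0, 0.13], "delta_rot": [0, 0, 0]},
])

```text
t: 11.18
position: [0.4499, -0.0153, 0.3211]
orientation: [[0.996, 0.092, -0.002], [0.092, -0.996, 0.001], [-0.002, -0.001, -1.0]]
contact_force: [1.1, 0.1, -1.7]
finger_gap: 0.0231
grip_force: 55.0
```

Call:
arm_command([
  {"offset": [0.013, -0.034, 0], "delta_rot": [0, 0, 0]},
  {"offset": [0.026, -0.068, 0], "delta_rot": [0, 0, 0]},
  {"offset": [0.039, -0.102, 0], "delta_rot": [0, 0, 0]},
  {"offset": [0.052, -0.136, 0], "delta_rot": [0, 0, 0]},
  {"offset": [0.065, -0.17, 0], "delta_rot": [0, 0, 0]},
])

```text
t: 11.6
position: [0.5158, -0.187, 0.32]
orientation: [[0.996, 0.092, -0.0], [0.092, -0.996, 0.0], [-0.0, -0.0, -1.0]]
contact_force: [-0.1, -0.1, -1.2]
finger_gap: 0.0234
grip_force: 55.0
```

Call:
arm_command([
  {"offset": [0.013, -0.035, 0], "delta_rot": [0, 0, 0]},
  {"offset": [0.026, -0.07, 0], "delta_rot": [0, 0, 0]},
  {"offset": [0.038, -0.1065, 0], "delta_rot": [0, 0, 0]},
  {"offset": [0.038, -0.1065, -0.01], "delta_rot": [0, 0, 0]},
  {"offset": [0.038, -0.1065, -0.01], "delta_rot": [0, 0, 0]},
])

```text
t: 12.02
position: [0.5529, -0.2936, 0.3065]
orientation: [[0.996, 0.089, -0.005], [0.089, -0.996, 0.003], [-0.004, -0.004, -1.0]]
contact_force: [-0.3, 0.8, -2.3]
finger_gap: 0.0233
grip_force: 55.0
```

```bash
python3 rodpos.py
python3 - <<'E'
from h import *
z=np.load('s0.npz')
t=np.array(env.state()['position'])
p,d,m=snap('wrist');Q=cloud(d,m).reshape(-1,3)
S=Q[(abs(Q[:,2]-.05)<.006)&(np.hypot(Q[:,0]-.555,Q[:,1]+.291)<.075)]
r=cv2.minAreaRect((S[:,:2]*1000).astype(np.float32));print(r,np.array(r[0])/1000-t[:2])
p,d,m=snap('side');Q=cloud(d,m).reshape(-1,3)
S=Q[(abs(Q[:,2]-.05)<.006)&(np.hypot(Q[:,0]-.555,Q[:,1]+.291)<.075)]
r=cv2.minAreaRect((S[:,:2]*1000).astype(np.float32));print(r,np.array(r[0])/1000-t[:2])
E
```

```text
t 12.0167 [ 0.55286443 -0.29362262  0.3064854 ] F [-0.3  0.8 -2.3] 0.023307155768409554
wrist -0.135 129 [-0.      0.0018] cost 0.0005 zmin -0.1347
wrist -0.11 541 [0.0006 0.0013] cost 0.0002 zmin -0.1099
wrist -0.014 124 [0.0005 0.0009] cost 0.0002 zmin -0.0116
side -0.135 93 [-0.0003  0.0013] cost 0.0013 zmin -0.1349
side -0.11 207 [-0.0057 -0.008 ] cost 0.0017 zmin -0.1097
side -0.014 24 [0.0003 0.0011] cost 0.0006 zmin -0.0132
((555.4585571289062, -289.9436950683594), (89.46693420410156, 90.14840698242188), 4.032153129577637) [0.0022431  0.00093052]
((554.2140502929688, -292.2117614746094), (91.66944885253906, 92.50012969970703), 4.095602989196777) [ 0.00099859 -0.00133755]
```

Call:
arm_command([
  {"offset": [0.001, -0.0008, -0.03], "delta_rot": [0, 0, 0]},
  {"offset": [0.001, -0.0008, -0.06], "delta_rot": [0, 0, 0]},
  {"offset": [0.001, -0.0008, -0.09], "delta_rot": [0, 0, 0]},
  {"offset": [0.001, -0.0008, -0.105], "delta_rot": [0, 0, 0]},
  {"offset": [0.001, -0.0008, -0.105], "delta_rot": [0, 0, 0]},
])

```text
t: 12.68
position: [0.5527, -0.2901, 0.2022]
orientation: [[0.996, 0.093, -0.005], [0.093, -0.996, 0.004], [-0.005, -0.005, -1.0]]
contact_force: [0.0, 0.7, -1.2]
finger_gap: 0.0233
grip_force: 55.0
```

Call:
arm_command([
  {"offset": [0, 0, 0], "delta_rot": [0, 0, 0]},
  {"offset": [0, 0, -0.006], "delta_rot": [0, 0, 0]},
  {"offset": [0, 0, -0.014], "delta_rot": [0, 0, 0]},
  {"offset": [0, 0, -0.022], "delta_rot": [0, 0, 0]},
  {"offset": [0, 0, -0.022], "delta_rot": [0, 0, 0]},
])

```text
t: 13.1
position: [0.5539, -0.2922, 0.1823]
orientation: [[0.996, 0.092, -0.002], [0.092, -0.996, 0.001], [-0.001, -0.001, -1.0]]
contact_force: [-1.5, -0.4, -2.0]
finger_gap: 0.0234
grip_force: 55.0
```

Now the foot is at z ≈ 0.045, inside the hole with no contact. Lowering to the floor.

Call:
arm_command([
  {"offset": [0, 0, -0.008], "delta_rot": [0, 0, 0]},
  {"offset": [0, 0, -0.016], "delta_rot": [0, 0, 0]},
  {"offset": [0, 0, -0.024], "delta_rot": [0, 0, 0]},
  {"offset": [0, 0, -0.031], "delta_rot": [0, 0, 0]},
  {"offset": [0, 0, -0.034], "delta_rot": [0, 0, 0]},
])

```text
t: 13.52
position: [0.5538, -0.2922, 0.1478]
orientation: [[0.996, 0.092, -0.002], [0.092, -0.996, 0.002], [-0.002, -0.002, -1.0]]
contact_force: [-0.4, 0.3, -2.3]
finger_gap: 0.0234
grip_force: 55.0
```

Call:
arm_command([
  {"offset": [0, 0, -0.0005], "delta_rot": [0, 0, 0]},
  {"offset": [0, 0, -0.0005], "delta_rot": [0, 0, 0]},
])

```text
t: 13.68
position: [0.5544, -0.2926, 0.1488]
orientation: [[0.996, 0.092, -0.0], [0.092, -0.996, 0.0], [-0.0, -0.0, -1.0]]
contact_force: [-0.7, 0.3, -1.6]
finger_gap: 0.0235
grip_force: 55.0
```

Call:
arm_command([
  {"offset": [0, 0, -0.0007], "delta_rot": [0, 0, 0]},
  {"offset": [0, 0, -0.0014], "delta_rot": [0, 0, 0]},
  {"offset": [0, 0, -0.0014], "delta_rot": [0, 0, 0]},
])

```text
t: 13.93
position: [0.5546, -0.2928, 0.148]
orientation: [[0.996, 0.092, 0.001], [0.092, -0.996, -0.0], [0.0, 0.0, -1.0]]
contact_force: [-1.2, 0.1, -2.5]
finger_gap: 0.0234
grip_force: 55.0
```

Call:
arm_command([
  {"offset": [0, 0, -0.0006], "delta_rot": [0, 0, 0]},
  {"offset": [0, 0, -0.0006], "delta_rot": [0, 0, 0]},
])

```text
t: 14.1
position: [0.5545, -0.2927, 0.1473]
orientation: [[0.996, 0.092, 0.0], [0.092, -0.996, -0.0], [0.0, 0.0, -1.0]]
contact_force: [-0.3, 0.6, -1.4]
finger_gap: 0.0235
grip_force: 55.0
```

Call:
arm_command([
  {"offset": [0, 0, -0.0007], "delta_rot": [0, 0, 0]},
  {"offset": [0, 0, -0.0007], "delta_rot": [0, 0, 0]},
  {"offset": [0, 0, -0.001], "delta_rot": [0, 0, 0]},
])

```text
t: 14.35
position: [0.5547, -0.2928, 0.147]
orientation: [[0.996, 0.092, 0.001], [0.092, -0.996, -0.001], [0.001, 0.001, -1.0]]
contact_force: [-1.5, 0.7, 6.0]
finger_gap: 0.0233
grip_force: 55.0
```

The rod is on the floor of the hole. Releasing and rising.

Call:
arm_command([
  {"offset": [0, 0, 0.0006], "delta_rot": [0, 0, 0]},
  {"offset": [0, 0, 0.0006], "delta_rot": [0, 0, 0]},
  {"offset": [0, 0, 0.0006], "delta_rot": [0, 0, 0]},
  {"offset": [0, 0, 0.0006], "delta_rot": [0, 0, 0]},
  {"offset": [0, 0, 0.0006], "delta_rot": [0, 0, 0]},
], fingers=0.6)

```text
t: 14.77
position: [0.5544, -0.2927, 0.1465]
orientation: [[0.996, 0.092, -0.0], [0.092, -0.996, 0.0], [-0.0, -0.0, -1.0]]
contact_force: [-0.1, 0.4, -0.3]
finger_gap: 0.0519
grip_force: 0.0
```

Call:
arm_command([
  {"offset": [0, 0, 0], "delta_rot": [0, 0, 0]},
  {"offset": [0, 0, 0.02], "delta_rot": [0, 0, 0]},
  {"offset": [0, 0, 0.05], "delta_rot": [0, 0, 0]},
  {"offset": [0, 0, 0.075], "delta_rot": [0, 0, 0]},
  {"offset": [0, 0, 0.095], "delta_rot": [0, 0, 0]},
])

```text
t: 15.18
position: [0.5549, -0.2929, 0.2439]
orientation: [[0.996, 0.092, 0.001], [0.092, -0.996, -0.001], [0.001, 0.001, -1.0]]
contact_force: [0.1, -0.4, 0.7]
finger_gap: 0.056
grip_force: 0.0
```

Run:
```python
from h import *
s=env.state();print(s['t'],s['position'],s['finger_gap'])
for n in('wrist','side'):
    p,d,m=snap(n,'r_%s.png'%n);Q=cloud(d,m).reshape(-1,3)
    for l,h in((.19,.206),(.13,.19),(.06,.12)):
        S=Q[(Q[:,2]>l)&(Q[:,2]<h)&(np.hypot(Q[:,0]-.5545,Q[:,1]+.2925)<.02)]
        if len(S): print(n,l,len(S),S.mean(0),S[:,2].max())
p,d,m=snap('side');Q=cloud(d,m).reshape(-1,3)
# clamp handle fresh
S=Q[(Q[:,2]>.085)&(Q[:,2]<.15)&(np.hypot(Q[:,0]-.56,Q[:,1]+.0065)<.025)]
print(len(S),cv2.minAreaRect((S[:,:2]*1000).astype(np.float32)))
```

```text
15.1833 [ 0.55488446 -0.29294931  0.24389164] 0.05602265657650487
wrist 0.19 966 [ 0.55793884 -0.29139557  0.19880627] 0.2022437255827465
wrist 0.13 551 [ 0.56503359 -0.29088781  0.16664996] 0.18992896763119319
wrist 0.06 137 [ 0.560431   -0.29100288  0.08775469] 0.11228753447881862
side 0.19 144 [ 0.55249975 -0.29702436  0.19691264] 0.20111829764337208
side 0.13 224 [ 0.54986219 -0.3017341   0.16258732] 0.18973850737566378
side 0.06 111 [ 0.55229013 -0.29775074  0.09118925] 0.11996663897518767
205 ((557.6598510742188, -8.169885635375977), (19.91774559020996, 19.725709915161133), 56.31917190551758)
```

The rod stands upright in its block with its top at 0.200. Next is the clamp handle at (0.5595, -0.0068).

Call:
arm_command([
  {"offset": [0.001, 0.036, 0], "delta_rot": [0, 0, 0]},
  {"offset": [0.002, 0.072, 0], "delta_rot": [0, 0, 0]},
  {"offset": [0.003, 0.108, 0], "delta_rot": [0, 0, 0]},
  {"offset": [0.004, 0.144, 0], "delta_rot": [0, 0, 0]},
  {"offset": [0.005, 0.18, 0], "delta_rot": [0, 0, 0]},
])

```text
t: 15.75
position: [0.5584, -0.1109, 0.2397]
orientation: [[0.996, 0.091, -0.003], [0.091, -0.996, 0.001], [-0.003, -0.002, -1.0]]
contact_force: [0.4, 0.7, -0.4]
finger_gap: 0.0558
grip_force: 0.0
```

Call:
arm_command([
  {"offset": [0, 0.036, -0.01], "delta_rot": [0, 0, 0]},
  {"offset": [0, 0.072, -0.03], "delta_rot": [0, 0, 0]},
  {"offset": [0, 0.106, -0.05], "delta_rot": [0, 0, 0]},
  {"offset": [0, 0.106, -0.06], "delta_rot": [0, 0, 0]},
  {"offset": [0, 0.106, -0.06], "delta_rot": [0, 0, 0]},
])

```text
t: 16.17
position: [0.5566, -0.0044, 0.1776]
orientation: [[0.995, 0.095, -0.008], [0.095, -0.995, 0.001], [-0.007, -0.002, -1.0]]
contact_force: [-0.2, -0.5, 0.3]
finger_gap: 0.0555
grip_force: 0.0
```

Call:
arm_command([
  {"offset": [0, 0, 0], "delta_rot": [0, 0, 0]},
  {"offset": [0, 0, 0], "delta_rot": [0, 0, 0]},
])

```text
t: 16.33
position: [0.5599, -0.008, 0.1819]
orientation: [[0.996, 0.091, 0.0], [0.091, -0.996, -0.001], [0.0, 0.001, -1.0]]
contact_force: [0.3, 0.5, -0.7]
finger_gap: 0.0558
grip_force: 0.0
```

Run:
```python
from h import *
s=env.state();t=np.array(s['position']);print(s['t'],t)
p,d,m=snap('wrist','k.png');Q=cloud(d,m).reshape(-1,3)
for l,h in((.137,.15),(.08,.137)):
    S=Q[(Q[:,2]>l)&(Q[:,2]<h)&(np.hypot(Q[:,0]-.56,Q[:,1]+.0065)<.02)]
    if len(S): print(l,len(S),cv2.minAreaRect((S[:,:2]*1000).astype(np.float32)))
```

```text
16.3333 [ 0.5598723  -0.00795881  0.18188522]
0.137 782 ((560.4408569335938, -4.019289970397949), (19.045194625854492, 18.781505584716797), 49.73307800292969)
0.08 565 ((565.0517578125, -3.4820938110351562), (10.398661613464355, 19.943321228027344), 4.599101543426514)
```

Call:
arm_command([
  {"offset": [0, 0.0015, -0.03], "delta_rot": [0, 0, 0]},
  {"offset": [0, 0.0015, -0.06], "delta_rot": [0, 0, 0]},
  {"offset": [0, 0.0015, -0.078], "delta_rot": [0, 0, 0]},
  {"offset": [0, 0.0015, -0.078], "delta_rot": [0, 0, 0]},
  {"offset": [0, 0.0015, -0.078], "delta_rot": [0, 0, 0]},
])

```text
t: 16.8
position: [0.5596, -0.0064, 0.1039]
orientation: [[0.996, 0.09, -0.001], [0.09, -0.996, 0.0], [-0.001, -0.0, -1.0]]
contact_force: [0.2, 0.4, -0.1]
finger_gap: 0.0559
grip_force: 0.0
```

Call:
arm_command([
  {"offset": [0, 0, 0], "delta_rot": [0, 0, 0]},
  {"offset": [0, 0, 0], "delta_rot": [0, 0, 0]},
  {"offset": [0, 0, 0], "delta_rot": [0, 0, 0]},
  {"offset": [0, 0, 0], "delta_rot": [0, 0, 0]},
  {"offset": [0, 0, 0], "delta_rot": [0, 0, 0]},
], fingers=0, force=12)

```text
t: 17.22
position: [0.5599, -0.0053, 0.1046]
orientation: [[0.996, 0.092, 0.001], [0.092, -0.996, -0.0], [0.001, 0.0, -1.0]]
contact_force: [0.3, -0.1, 0.4]
finger_gap: 0.027
grip_force: 0.0
```

Call:
arm_command([
  {"offset": [0, 0, 0], "delta_rot": [0, 0, 0]},
  {"offset": [0, 0, 0], "delta_rot": [0, 0, 0]},
  {"offset": [0, 0, 0], "delta_rot": [0, 0, 0]},
])

```text
t: 17.47
position: [0.5597, -0.0048, 0.1042]
orientation: [[0.996, 0.092, 0.001], [0.092, -0.996, 0.0], [0.001, -0.0, -1.0]]
contact_force: [-0.5, 2.3, 3.8]
finger_gap: 0.0197
grip_force: 12.0
```

Call:
arm_command([
  {"offset": [0.0089, 0.0008, -0.0004], "delta_rot": [0, 0, 0]},
  {"offset": [0.0176, 0.0016, -0.0018], "delta_rot": [0, 0, 0]},
  {"offset": [0.0262, 0.0024, -0.004], "delta_rot": [0, 0, 0]},
  {"offset": [0.0345, 0.0031, -0.007], "delta_rot": [0, 0, 0]},
  {"offset": [0.0425, 0.0039, -0.0109], "delta_rot": [0, 0, 0]},
])

```text
t: 17.88
position: [0.6039, -0.0008, 0.0931]
orientation: [[0.996, 0.092, 0.002], [0.092, -0.996, 0.0], [0.003, -0.0, -1.0]]
contact_force: [0.5, 3.6, 5.2]
finger_gap: 0.0197
grip_force: 12.0
```

Call:
arm_command([
  {"offset": [0.0076, 0.0007, -0.0047], "delta_rot": [0, 0, 0]},
  {"offset": [0.0147, 0.0013, -0.01], "delta_rot": [0, 0, 0]},
  {"offset": [0.0211, 0.0019, -0.0161], "delta_rot": [0, 0, 0]},
  {"offset": [0.0269, 0.0024, -0.0228], "delta_rot": [0, 0, 0]},
  {"offset": [0.0321, 0.0029, -0.03], "delta_rot": [0, 0, 0]},
])

```text
t: 18.3
position: [0.6383, 0.0022, 0.0639]
orientation: [[0.996, 0.092, 0.007], [0.092, -0.996, 0.0], [0.007, 0.0, -1.0]]
contact_force: [4.2, 3.9, 8.0]
finger_gap: 0.0199
grip_force: 12.0
```

Call:
arm_command([
  {"offset": [0.0044, 0.0004, -0.0077], "delta_rot": [0, 0, 0]},
  {"offset": [0.0081, 0.0007, -0.0158], "delta_rot": [0, 0, 0]},
  {"offset": [0.0109, 0.001, -0.0243], "delta_rot": [0, 0, 0]},
  {"offset": [0.0127, 0.0012, -0.033], "delta_rot": [0, 0, 0]},
  {"offset": [0.0138, 0.0013, -0.0418], "delta_rot": [0, 0, 0]},
])

```text
t: 18.72
position: [0.6539, 0.0036, 0.0225]
orientation: [[0.996, 0.092, 0.011], [0.092, -0.996, 0.0], [0.011, 0.001, -1.0]]
contact_force: [9.2, 7.2, 5.6]
finger_gap: 0.0199
grip_force: 12.0
```

Call:
arm_command([
  {"offset": [0.002, 0.0, -0.004], "delta_rot": [0, 0, 0]},
  {"offset": [0.003, 0.0, -0.008], "delta_rot": [0, 0, 0]},
  {"offset": [0.003, 0.0, -0.011], "delta_rot": [0, 0, 0]},
])

```text
t: 18.97
position: [0.6552, 0.0038, 0.0103]
orientation: [[0.996, 0.092, 0.008], [0.092, -0.996, 0.001], [0.008, 0.0, -1.0]]
contact_force: [6.6, 6.1, 2.7]
finger_gap: 0.0197
grip_force: 12.0
```

Call:
arm_command([
  {"offset": [0, 0, -0.001], "delta_rot": [0, 0, 0]},
  {"offset": [0, 0, -0.002], "delta_rot": [0, 0, 0]},
])

```text
t: 19.13
position: [0.6553, 0.0038, 0.0086]
orientation: [[0.996, 0.092, 0.008], [0.092, -0.996, 0.001], [0.008, 0.0, -1.0]]
contact_force: [7.2, 5.4, 2.9]
finger_gap: 0.0197
grip_force: 12.0
```

Call:
arm_command([
  {"offset": [0, 0, -0.001], "delta_rot": [0, 0, 0]},
  {"offset": [0, 0, -0.002], "delta_rot": [0, 0, 0]},
  {"offset": [0, 0, -0.002], "delta_rot": [0, 0, 0]},
])

```text
t: 19.38
position: [0.6554, 0.0038, 0.0066]
orientation: [[0.996, 0.092, 0.008], [0.092, -0.996, 0.001], [0.008, 0.0, -1.0]]
contact_force: [7.8, 5.7, 2.4]
finger_gap: 0.0196
grip_force: 12.0
```

Run:
```python
from h import *
p,d,m=snap('side','k2.png');Q=cloud(d,m).reshape(-1,3)
o=np.array([.4505,-.0163]);a=np.radians(5.2);R=np.array([[np.cos(a),np.sin(a)],[-np.sin(a),np.cos(a)]])
L=(Q[:,:2]-o)@R.T
for x in range(130,235,8):
    k=(abs(L[:,0]*1000-x)<4)&(abs(L[:,1])<.013)&(Q[:,2]>.014)
    if k.any(): print(x,k.sum(),np.percentile(Q[k,2],[5,95]).round(4))
cv2.imwrite('pics/k2c.png',cv2.resize(p[150:290,220:380,::-1],None,fx=4,fy=4))
```

```text
130 28 [0.0144 0.0432]
138 19 [0.0152 0.0441]
146 34 [0.0368 0.05  ]
154 31 [0.0144 0.0503]
162 135 [0.0443 0.3067]
170 255 [0.0497 0.3018]
178 84 [0.0466 0.1821]
186 84 [0.0476 0.1544]
194 66 [0.0249 0.4154]
202 71 [0.0166 0.4156]
210 48 [0.1234 0.4152]
218 48 [0.123  0.4134]
226 23 [0.403  0.4116]
234 13 [0.3972 0.4064]
```

View pics/k2c.png

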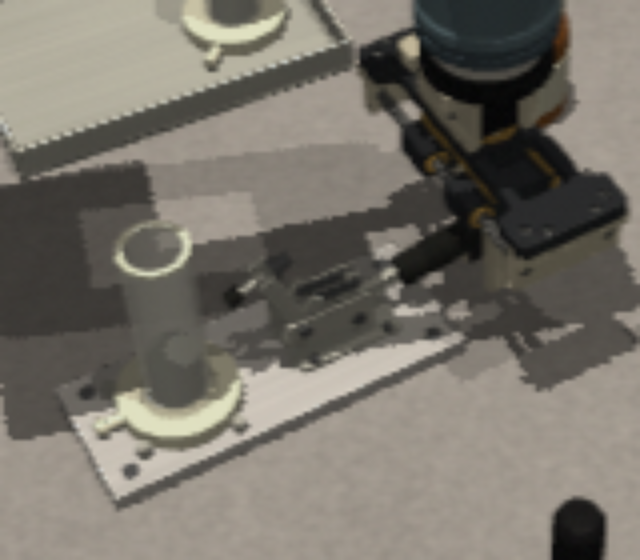

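The clamp handle lies near level, held between the fingers, and the arm has swung off the column's foot at (250,285). I'll release, then press from above with shut fingers to make sure it is at the stop.

Call:
arm_command([
  {"offset": [0, 0, 0.002], "delta_rot": [0, 0, 0]},
  {"offset": [0, 0, 0.002], "delta_rot": [0, 0, 0]},
  {"offset": [0, 0, 0.002], "delta_rot": [0, 0, 0]},
  {"offset": [0, 0, 0.002], "delta_rot": [0, 0, 0]},
], fingers=0.45)

```text
t: 19.77
position: [0.6506, 0.0026, 0.0073]
orientation: [[0.996, 0.092, -0.001], [0.092, -0.996, -0.0], [-0.001, 0.0, -1.0]]
contact_force: [0.6, 0.6, -0.1]
finger_gap: 0.0397
grip_force: 0.0
```

Call:
arm_command([
  {"offset": [0, 0, 0.02], "delta_rot": [0, 0, 0]},
  {"offset": [0, 0, 0.05], "delta_rot": [0, 0, 0]},
  {"offset": [0, 0, 0.07], "delta_rot": [0, 0, 0]},
  {"offset": [0, 0, 0.07], "delta_rot": [0, 0, 0]},
], fingers=0.45)

```text
t: 20.1
position: [0.6539, 0.0021, 0.0828]
orientation: [[0.996, 0.091, 0.008], [0.091, -0.996, -0.002], [0.008, 0.002, -1.0]]
contact_force: [1.0, -1.2, 0.1]
finger_gap: 0.042
grip_force: 0.0
```

Call:
arm_command([
  {"offset": [0, 0, 0], "delta_rot": [0, 0, 0]},
  {"offset": [0, 0, 0], "delta_rot": [0, 0, 0]},
  {"offset": [0, 0, 0], "delta_rot": [0, 0, 0]},
  {"offset": [0, 0, 0], "delta_rot": [0, 0, 0]},
  {"offset": [0, 0, 0], "delta_rot": [0, 0, 0]},
], fingers=0)

```text
t: 20.52
position: [0.6501, 0.003, 0.0767]
orientation: [[0.996, 0.092, -0.002], [0.092, -0.996, 0.0], [-0.002, -0.001, -1.0]]
contact_force: [-0.1, -0.1, 0.8]
finger_gap: 0.0134
grip_force: 0.0
```

```bash
cat > hh.py <<'E'
from h import *
s=env.state();print(s['t'],s['position'],s['finger_gap'],np.round(s['contact_force'],1))
o=np.array([.4505,-.0163]);a=np.radians(5.2);R=np.array([[np.cos(a),np.sin(a)],[-np.sin(a),np.cos(a)]])
for n in('wrist','side'):
    p,d,m=snap(n);Q=cloud(d,m).reshape(-1,3)
    L=(Q[:,:2]-o)@R.T
    print(n,[(x,int(k.sum()),*np.percentile(Q[k,2]*1000,[50,95]).round(1)) for x in range(146,230,10) if (k:=(abs(L[:,0]*1000-x)<5)&(abs(L[:,1])<.013)&(Q[:,2]>.028)&(Q[:,2]<.07)).any()])
E
python3 hh.py
```

```text
20.5167 [0.65013019 0.00300993 0.07669702] 0.013391558088683654 [-0.1 -0.1  0.8]
wrist [(146, 149, np.float64(48.9), np.float64(50.9)), (156, 346, np.float64(50.3), np.float64(52.1)), (166, 346, np.float64(51.9), np.float64(53.7)), (176, 338, np.float64(53.6), np.float64(55.2)), (186, 338, np.float64(55.1), np.float64(56.8)), (196, 406, np.float64(56.5), np.float64(58.2)), (206, 501, np.float64(57.7), np.float64(59.8)), (216, 700, np.float64(57.2), np.float64(60.4)), (226, 47, np.float64(47.7), np.float64(50.8))]
side [(146, 38, np.float64(46.0), np.float64(49.7)), (156, 36, np.float64(46.6), np.float64(50.4)), (166, 36, np.float64(48.9), np.float64(52.7)), (176, 34, np.float64(51.5), np.float64(54.2)), (186, 33, np.float64(52.8), np.float64(55.3)), (196, 34, np.float64(53.8), np.float64(57.5)), (206, 31, np.float64(55.0), np.float64(58.6)), (216, 20, np.float64(54.5), np.float64(58.1))]
```

It's about 0.16 rad short of level, because the fingers slipped along it. Pressing it down from above.

Call:
arm_command([
  {"offset": [0, 0, -0.01], "delta_rot": [0, 0, 0]},
  {"offset": [0, 0, -0.018], "delta_rot": [0, 0, 0]},
  {"offset": [0, 0, -0.024], "delta_rot": [0, 0, 0]},
  {"offset": [0, 0, -0.03], "delta_rot": [0, 0, 0]},
], fingers=0)

```text
t: 20.95
position: [0.651, 0.003, 0.0471]
orientation: [[0.996, 0.092, 0.0], [0.092, -0.996, 0.0], [0.0, -0.0, -1.0]]
contact_force: [1.3, 0.5, 1.5]
finger_gap: 0.0008
grip_force: 0.6
```

Call:
arm_command([
  {"offset": [0, 0, -0.0015], "delta_rot": [0, 0, 0]},
  {"offset": [0, 0, -0.003], "delta_rot": [0, 0, 0]},
  {"offset": [0, 0, -0.0045], "delta_rot": [0, 0, 0]},
])

```text
t: 21.2
position: [0.6505, 0.003, 0.0432]
orientation: [[0.996, 0.092, -0.001], [0.092, -0.996, 0.0], [-0.001, -0.0, -1.0]]
contact_force: [-0.8, 0.5, 1.5]
finger_gap: 0.0005
grip_force: 0.6
```

Call:
arm_command([
  {"offset": [0, 0, -0.001], "delta_rot": [0, 0, 0]},
  {"offset": [0, 0, -0.002], "delta_rot": [0, 0, 0]},
])

```text
t: 21.37
position: [0.6508, 0.0029, 0.0416]
orientation: [[0.996, 0.092, -0.0], [0.092, -0.996, 0.0], [-0.0, -0.0, -1.0]]
contact_force: [-1.6, -0.2, 0.9]
finger_gap: 0.0002
grip_force: 0.5
```

Call:
arm_command([
  {"offset": [0, 0, -0.001], "delta_rot": [0, 0, 0]},
  {"offset": [0, 0, -0.002], "delta_rot": [0, 0, 0]},
  {"offset": [0, 0, -0.003], "delta_rot": [0, 0, 0]},
])

```text
t: 21.62
position: [0.651, 0.0029, 0.0396]
orientation: [[0.996, 0.092, 0.0], [0.092, -0.996, -0.0], [0.0, 0.0, -1.0]]
contact_force: [-3.9, 0.4, 12.5]
finger_gap: 0.0004
grip_force: 6.3
```

Call:
arm_command([
  {"offset": [0, 0, -0.001], "delta_rot": [0, 0, 0]},
  {"offset": [0, 0, -0.002], "delta_rot": [0, 0, 0]},
  {"offset": [0, 0, -0.002], "delta_rot": [0, 0, 0]},
])

```text
t: 21.87
position: [0.6511, 0.0029, 0.0394]
orientation: [[0.996, 0.092, 0.001], [0.092, -0.996, -0.0], [0.001, 0.001, -1.0]]
contact_force: [-6.9, 0.4, 17.2]
finger_gap: 0.0005
grip_force: 8.3
```

The handle is at its stop: z 0.0395 at 17 N, exactly the height expected for 1.62 rad. Rising and going over the column.

Call:
arm_command([
  {"offset": [0, 0, 0.03], "delta_rot": [0, 0, 0]},
  {"offset": [0, 0, 0.065], "delta_rot": [0, 0, 0]},
  {"offset": [0, 0, 0.1], "delta_rot": [0, 0, 0]},
  {"offset": [0, 0, 0.135], "delta_rot": [0, 0, 0]},
  {"offset": [0, 0, 0.165], "delta_rot": [0, 0, 0]},
], fingers=0)

```text
t: 22.28
position: [0.6513, 0.0028, 0.2043]
orientation: [[0.996, 0.092, 0.002], [0.092, -0.996, -0.0], [0.002, 0.001, -1.0]]
contact_force: [0.7, -0.4, 0.7]
finger_gap: 0.0008
grip_force: 0.0
```

Call:
arm_command([
  {"offset": [-0.036, -0.003, 0], "delta_rot": [0, 0, 0]},
  {"offset": [-0.072, -0.006, 0], "delta_rot": [0, 0, 0]},
  {"offset": [-0.108, -0.01, 0], "delta_rot": [0, 0, 0]},
  {"offset": [-0.144, -0.014, 0], "delta_rot": [0, 0, 0]},
  {"offset": [-0.175, -0.017, 0], "delta_rot": [0, 0, 0]},
], fingers=1)

```text
t: 22.7
position: [0.4737, -0.0141, 0.2014]
orientation: [[0.996, 0.092, -0.0], [0.092, -0.996, -0.0], [-0.0, 0.0, -1.0]]
contact_force: [-0.7, -0.5, 0.6]
finger_gap: 0.0289
grip_force: 0.0
```

Call:
arm_command([
  {"offset": [-0.026, -0.002, 0], "delta_rot": [0, 0, 0]},
  {"offset": [-0.026, -0.002, 0], "delta_rot": [0, 0, 0]},
  {"offset": [-0.026, -0.002, 0], "delta_rot": [0, 0, 0]},
  {"offset": [-0.026, -0.002, 0], "delta_rot": [0, 0, 0]},
  {"offset": [-0.026, -0.002, 0], "delta_rot": [0, 0, 0]},
])

```text
t: 23.12
position: [0.4513, -0.0163, 0.2018]
orientation: [[0.996, 0.092, 0.001], [0.092, -0.996, -0.0], [0.001, 0.0, -1.0]]
contact_force: [0.5, 0.2, 0.1]
finger_gap: 0.0626
grip_force: 0.0
```

```bash
python3 hh.py
python3 - <<'E'
from h import *
from scipy.optimize import least_squares
for n in('wrist','side'):
    p,d,m=snap(n,'q_%s.png'%n);Q=cloud(d,m).reshape(-1,3)
    k=(np.hypot(Q[:,0]-.45,Q[:,1]+.016)<.026)
    S=Q[k&(Q[:,2]>.136)&(Q[:,2]<.148)]
    f=least_squares(lambda c:np.clip(np.abs(np.hypot(S[:,0]-c[0],S[:,1]-c[1])-.018)-.002,0,9),[.45,-.016])
    T=Q[(np.hypot(Q[:,0]-f.x[0],Q[:,1]-f.x[1])<.014)&(Q[:,2]<.13)]
    print(n,len(S),f.x,cv2.minAreaRect((S[:,:2]*1000).astype(np.float32)),np.histogram(T[:,2],np.arange(.02,.13,.01)))
p=cv2.imread('pics/q_wrist.png');cv2.imwrite('pics/q.png',cv2.resize(p,(640,400)))
E
```

```text
23.1167 [ 0.45126687 -0.01629507  0.20179632] 0.06260416591158738 [0.5 0.2 0.1]
wrist [(146, 266, np.float64(39.5), np.float64(42.5)), (156, 235, np.float64(40.7), np.float64(42.7))]
side [(146, 35, np.float64(37.3), np.float64(40.8)), (156, 31, np.float64(37.6), np.float64(42.7)), (166, 31, np.float64(38.2), np.float64(41.6)), (176, 30, np.float64(38.4), np.float64(42.2)), (186, 28, np.float64(37.5), np.float64(40.3)), (196, 28, np.float64(36.6), np.float64(39.3)), (206, 29, np.float64(35.4), np.float64(40.3)), (216, 22, np.float64(35.7), np.float64(38.1))]
wrist 1196 [ 0.45056793 -0.01385408] ((450.2532043457031, -13.86829948425293), (40.205787658691406, 39.77696990966797), 15.391589164733887) (array([ 0,  0,  0, 80,  0,  0,  0,  0,  0,  0]), array([0.02, 0.03, 0.04, 0.05, 0.06, 0.07, 0.08, 0.09, 0.1 , 0.11, 0.12]))
side 125 [ 0.44873534 -0.01704654] ((448.75732421875, -16.80970573425293), (38.72746658325195, 40.41929626464844), 18.055688858032227) (array([0, 0, 0, 0, 0, 0, 0, 0, 0, 0]), array([0.02, 0.03, 0.04, 0.05, 0.06, 0.07, 0.08, 0.09, 0.1 , 0.11, 0.12]))
```

View pics/q.png

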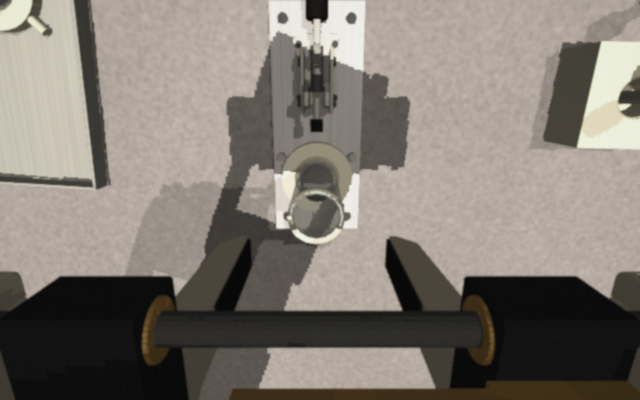

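The column's mouth is at (317,215), centred between the fingers. The clamp arm is clear, and the disc top reads at z ≈ 0.056. Descending on the barrel.

Call:
arm_command([
  {"offset": [-0.0005, 0.0005, -0.015], "delta_rot": [0, 0, 0]},
  {"offset": [-0.0005, 0.0005, -0.045], "delta_rot": [0, 0, 0]},
  {"offset": [-0.0005, 0.0005, -0.08], "delta_rot": [0, 0, 0]},
  {"offset": [-0.0005, 0.0005, -0.109], "delta_rot": [0, 0, 0]},
  {"offset": [-0.0005, 0.0005, -0.109], "delta_rot": [0, 0, 0]},
], fingers=1)

```text
t: 23.73
position: [0.4456, -0.0144, 0.0877]
orientation: [[0.996, 0.092, -0.01], [0.092, -0.996, 0.003], [-0.01, -0.004, -1.0]]
contact_force: [-0.7, 0.2, 0.4]
finger_gap: 0.0929
grip_force: 0.0
```

Call:
arm_command([
  {"offset": [0, 0, 0], "delta_rot": [0, 0, 0]},
  {"offset": [0, 0, 0], "delta_rot": [0, 0, 0]},
  {"offset": [0, 0, 0], "delta_rot": [0, 0, 0]},
  {"offset": [0, 0, 0], "delta_rot": [0, 0, 0]},
  {"offset": [0, 0, 0], "delta_rot": [0, 0, 0]},
], fingers=0, force=30)

```text
t: 24.15
position: [0.4505, -0.0159, 0.094]
orientation: [[0.996, 0.092, 0.003], [0.092, -0.996, -0.001], [0.003, 0.001, -1.0]]
contact_force: [-0.5, 0.3, 0.3]
finger_gap: 0.064
grip_force: 0.0
```

Call:
arm_command([
  {"offset": [0, 0, 0], "delta_rot": [0, 0, 0]},
  {"offset": [0, 0, 0], "delta_rot": [0, 0, 0]},
  {"offset": [0, 0, 0], "delta_rot": [0, 0, 0]},
  {"offset": [0, 0, 0], "delta_rot": [0, 0, 0]},
  {"offset": [0, 0, 0], "delta_rot": [0, 0, 0]},
])

```text
t: 24.57
position: [0.4494, -0.0155, 0.0927]
orientation: [[0.996, 0.092, 0.0], [0.092, -0.996, 0.0], [0.0, -0.0, -1.0]]
contact_force: [-1.1, 1.6, 1.9]
finger_gap: 0.0404
grip_force: 30.0
```

Call:
arm_command([
  {"offset": [0, 0, 0], "delta_rot": [0, 0, 0]},
  {"offset": [0, 0, 0.005], "delta_rot": [0, 0, 0]},
  {"offset": [0, 0, 0.01], "delta_rot": [0, 0, 0]},
])

```text
t: 24.82
position: [0.4486, -0.0154, 0.1022]
orientation: [[0.996, 0.092, -0.002], [0.092, -0.996, 0.0], [-0.002, -0.001, -1.0]]
contact_force: [-0.0, 0.2, -3.4]
finger_gap: 0.0401
grip_force: 30.0
```

The column is lifted free and reads about 3 N. Raising it and carrying it to the tray's free half at (0.485, 0.302).

Call:
arm_command([
  {"offset": [0, 0, 0.012], "delta_rot": [0, 0, 0]},
  {"offset": [0, 0, 0.03], "delta_rot": [0, 0, 0]},
  {"offset": [0, 0, 0.05], "delta_rot": [0, 0, 0]},
  {"offset": [0.001, 0.01, 0.05], "delta_rot": [0, 0, 0]},
  {"offset": [0.004, 0.035, 0.05], "delta_rot": [0, 0, 0]},
])

```text
t: 25.23
position: [0.4545, 0.018, 0.1535]
orientation: [[0.996, 0.089, 0.003], [0.089, -0.996, -0.002], [0.003, 0.002, -1.0]]
contact_force: [-0.1, -0.6, -3.7]
finger_gap: 0.0403
grip_force: 30.0
```

Call:
arm_command([
  {"offset": [0.004, 0.033, 0], "delta_rot": [0, 0, 0]},
  {"offset": [0.008, 0.066, 0], "delta_rot": [0, 0, 0]},
  {"offset": [0.012, 0.099, 0], "delta_rot": [0, 0, 0]},
  {"offset": [0.016, 0.132, 0], "delta_rot": [0, 0, 0]},
  {"offset": [0.02, 0.165, 0], "delta_rot": [0, 0, 0]},
])

```text
t: 25.65
position: [0.4725, 0.1865, 0.1515]
orientation: [[0.996, 0.092, -0.001], [0.092, -0.996, -0.0], [-0.001, -0.0, -1.0]]
contact_force: [1.1, -0.4, -3.1]
finger_gap: 0.0403
grip_force: 30.0
```

Call:
arm_command([
  {"offset": [0.004, 0.033, 0], "delta_rot": [0, 0, 0]},
  {"offset": [0.008, 0.066, 0], "delta_rot": [0, 0, 0]},
  {"offset": [0.011, 0.095, 0], "delta_rot": [0, 0, 0]},
  {"offset": [0.012, 0.117, 0], "delta_rot": [0, 0, 0]},
  {"offset": [0.012, 0.117, 0], "delta_rot": [0, 0, 0]},
])

```text
t: 26.07
position: [0.4844, 0.306, 0.1512]
orientation: [[0.995, 0.095, -0.001], [0.095, -0.995, 0.002], [-0.001, -0.002, -1.0]]
contact_force: [0.3, -0.4, -3.5]
finger_gap: 0.0398
grip_force: 30.0
```

Run:
```python
from h import *
s=env.state();print(s['t'],s['position'],np.round(s['contact_force'],1))
out=[]
for n in('wrist','side'):
    p,d,m=snap(n);Q=cloud(d,m).reshape(-1,3);out.append(p)
    T=Q[(Q[:,2]>.016)&(Q[:,2]<.031)&(abs(Q[:,0]-.536)<.14)&(abs(Q[:,1]-.302)<.11)]
    print(n,len(T),cv2.minAreaRect((T[:,:2]*1000).astype(np.float32)))
    T=Q[(Q[:,2]>.06)&(Q[:,2]<.078)&(np.hypot(Q[:,0]-.485,Q[:,1]-.302)<.06)]
    if len(T):print('foot',len(T),cv2.minAreaRect((T[:,:2]*1000).astype(np.float32)),np.percentile(T[:,2],[5,50,95]))
cv2.imwrite('pics/t1.png',np.hstack([cv2.resize(out[0][:,:,::-1],(480,300)),cv2.resize(out[1][60:240,170:360,::-1],(317,300))]))
```

```text
26.0667 [0.4843706  0.30603767 0.1512335 ] [ 0.3 -0.4 -3.5]
wrist 4230 ((528.0989379882812, 303.766357421875), (226.90650939941406, 180.71656799316406), 1.4675697088241577)
foot 126 ((510.3436584472656, 310.6055908203125), (21.388694763183594, 65.52337646484375), 6.947226047515869) [0.07163031 0.07468121 0.07778438]
side 593 ((533.673095703125, 300.40802001953125), (241.0092315673828, 186.59088134765625), 1.3809123039245605)
foot 81 ((470.1019287109375, 280.47100830078125), (28.9622745513916, 82.06635284423828), 73.7417984008789) [0.06937858 0.07411442 0.07776621]
```

View pics/t1.png

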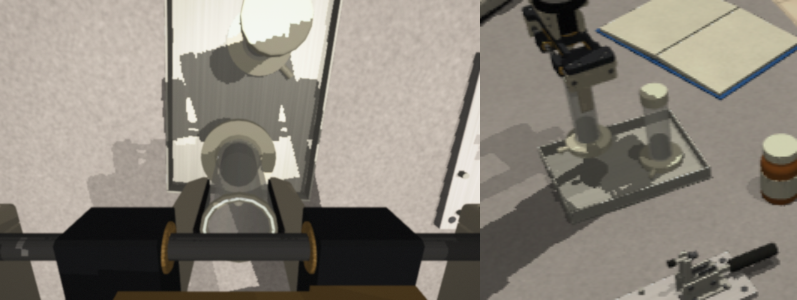

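The column hangs upright over the tray's free half, with clear room to the capped one. Lowering it.

Call:
arm_command([
  {"offset": [0, -0.002, -0.018], "delta_rot": [0, 0, 0]},
  {"offset": [0, -0.002, -0.036], "delta_rot": [0, 0, 0]},
  {"offset": [0, -0.002, -0.05], "delta_rot": [0, 0, 0]},
  {"offset": [0, -0.002, -0.06], "delta_rot": [0, 0, 0]},
  {"offset": [0, -0.002, -0.06], "delta_rot": [0, 0, 0]},
])

```text
t: 26.58
position: [0.4835, 0.2977, 0.0899]
orientation: [[0.996, 0.09, -0.005], [0.09, -0.996, -0.002], [-0.005, 0.002, -1.0]]
contact_force: [0.6, -0.0, -4.0]
finger_gap: 0.0403
grip_force: 30.0
```

Call:
arm_command([
  {"offset": [0, 0, -0.001], "delta_rot": [0, 0, 0]},
  {"offset": [0, 0, -0.002], "delta_rot": [0, 0, 0]},
  {"offset": [0, 0, -0.003], "delta_rot": [0, 0, 0]},
  {"offset": [0, 0, -0.004], "delta_rot": [0, 0, 0]},
])

```text
t: 26.92
position: [0.486, 0.2996, 0.0894]
orientation: [[0.996, 0.092, 0.002], [0.092, -0.996, 0.001], [0.002, -0.0, -1.0]]
contact_force: [0.1, 0.2, -4.3]
finger_gap: 0.0404
grip_force: 30.0
```

Call:
arm_command([
  {"offset": [0, 0, -0.0006], "delta_rot": [0, 0, 0]},
  {"offset": [0, 0, -0.0012], "delta_rot": [0, 0, 0]},
  {"offset": [0, 0, -0.0018], "delta_rot": [0, 0, 0]},
])

```text
t: 27.17
position: [0.4855, 0.2995, 0.0869]
orientation: [[0.996, 0.092, 0.0], [0.092, -0.996, 0.0], [0.0, -0.0, -1.0]]
contact_force: [-0.0, 0.2, -3.5]
finger_gap: 0.0403
grip_force: 30.0
```

Call:
arm_command([
  {"offset": [0, 0, -0.0008], "delta_rot": [0, 0, 0]},
  {"offset": [0, 0, -0.0016], "delta_rot": [0, 0, 0]},
  {"offset": [0, 0, -0.0024], "delta_rot": [0, 0, 0]},
])

```text
t: 27.42
position: [0.4854, 0.2994, 0.0842]
orientation: [[0.996, 0.092, -0.0], [0.092, -0.996, -0.0], [-0.0, 0.0, -1.0]]
contact_force: [-0.6, 0.1, -3.2]
finger_gap: 0.0403
grip_force: 30.0
```

Call:
arm_command([
  {"offset": [0, 0, -0.0005], "delta_rot": [0, 0, 0]},
  {"offset": [0, 0, -0.001], "delta_rot": [0, 0, 0]},
])

```text
t: 27.58
position: [0.4855, 0.2995, 0.0837]
orientation: [[0.996, 0.092, 0.0], [0.092, -0.996, 0.0], [0.0, -0.0, -1.0]]
contact_force: [-2.3, -1.0, 3.1]
finger_gap: 0.0403
grip_force: 30.0
```

Touchdown came at exactly the expected height. Releasing and rising.

Call:
arm_command([
  {"offset": [0, 0, 0], "delta_rot": [0, 0, 0]},
  {"offset": [0, 0, 0], "delta_rot": [0, 0, 0]},
  {"offset": [0, 0, 0], "delta_rot": [0, 0, 0]},
  {"offset": [0, 0, 0], "delta_rot": [0, 0, 0]},
  {"offset": [0, 0, 0], "delta_rot": [0, 0, 0]},
], fingers=0.8)

```text
t: 28.0
position: [0.4856, 0.2995, 0.0835]
orientation: [[0.996, 0.092, 0.0], [0.092, -0.996, 0.0], [0.0, -0.0, -1.0]]
contact_force: [1.0, 0.4, 0.1]
finger_gap: 0.069
grip_force: 0.0
```

Call:
arm_command([
  {"offset": [0, 0, 0.005], "delta_rot": [0, 0, 0]},
  {"offset": [0, 0, 0.03], "delta_rot": [0, 0, 0]},
  {"offset": [0, 0, 0.065], "delta_rot": [0, 0, 0]},
  {"offset": [0, 0, 0.1], "delta_rot": [0, 0, 0]},
  {"offset": [0, 0, 0.13], "delta_rot": [0, 0, 0]},
])

```text
t: 28.42
position: [0.4856, 0.2995, 0.216]
orientation: [[0.996, 0.092, 0.001], [0.092, -0.996, 0.0], [0.001, -0.0, -1.0]]
contact_force: [-0.1, -0.4, 0.1]
finger_gap: 0.0744
grip_force: 0.0
```

Call:
arm_command([
  {"offset": [-0.03, 0, 0.02], "delta_rot": [0, 0, 0]},
  {"offset": [-0.06, 0, 0.03], "delta_rot": [0, 0, 0]},
  {"offset": [-0.08, 0, 0.03], "delta_rot": [0, 0, 0]},
  {"offset": [-0.08, 0, 0.03], "delta_rot": [0, 0, 0]},
  {"offset": [-0.08, 0, 0.03], "delta_rot": [0, 0, 0]},
])

```text
t: 28.83
position: [0.405, 0.2996, 0.2443]
orientation: [[0.996, 0.093, 0.002], [0.093, -0.996, 0.001], [0.002, -0.0, -1.0]]
contact_force: [0.3, 0.5, 0.4]
finger_gap: 0.074
grip_force: 0.0
```

```bash
python3 hh.py
python3 - <<'E'
from h import *
p,d,m=snap('side','end.png');Q=cloud(d,m).reshape(-1,3)
for nm,c,r,l,h in(('tube rim',(.4855,.2995),.03,.12,.15),('tube foot',(.4855,.2995),.045,.008,.022),('rod',(.5545,-.2925),.025,.18,.21)):
    S=Q[(np.hypot(Q[:,0]-c[0],Q[:,1]-c[1])<r)&(Q[:,2]>l)&(Q[:,2]<h)]
    print(nm,len(S),cv2.minAreaRect((S[:,:2]*1000).astype(np.float32)) if len(S) else '',S[:,2].max() if len(S) else '')
E
```

```text
28.8333 [0.40502756 0.2996145  0.2443003 ] 0.07402222782000045 [0.3 0.5 0.4]
wrist [(146, 120, np.float64(34.7), np.float64(38.4)), (156, 27, np.float64(33.7), np.float64(38.4))]
side [(146, 37, np.float64(36.2), np.float64(42.1)), (156, 30, np.float64(37.7), np.float64(41.9)), (166, 30, np.float64(37.5), np.float64(41.4)), (176, 27, np.float64(37.7), np.float64(40.4)), (186, 29, np.float64(36.4), np.float64(41.2)), (196, 30, np.float64(36.7), np.float64(40.5)), (206, 25, np.float64(36.5), np.float64(38.5)), (216, 23, np.float64(35.3), np.float64(38.3))]
tube rim 142 ((484.9040832519531, 297.41046142578125), (43.64693832397461, 39.464962005615234), 75.15674591064453) 0.13531565914877686
tube foot 261 ((480.8680725097656, 292.2507629394531), (63.60657501220703, 76.62024688720703), 80.50733184814453) 0.021661487944012903
rod 183 ((553.2367553710938, -295.9266662597656), (20.41583824157715, 22.655410766601562), 78.00403594970703) 0.2026739118441685
```

View pics/end.png

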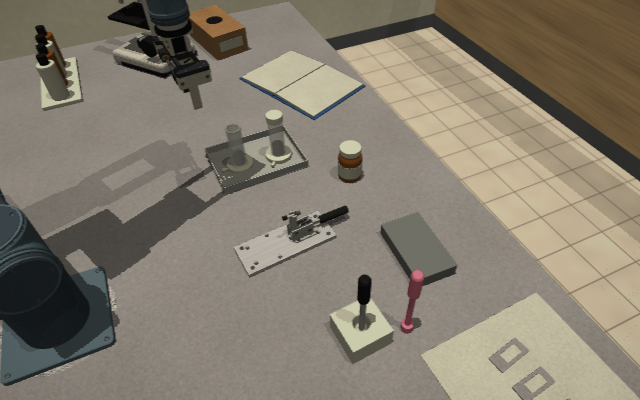

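The column stands upright in the tray at (237,150) next to the capped one (277,140). The clamp is open and level at (335,213), the rod is in its block at (364,300), and everything else is where it was. Handing in.

```bash
python3 -c "
from rig import env
print(env.hand_in())"
```

```text
the job is handed in; nothing more can be done
None
```

I finished the job in about 29 s and handed it in: both discs are seated under a steady push of about 20 N, the rod is back upright in its rest block, the clamp is fully open, and the column stands upright in the tray.

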